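Lay a test ingot in the holding fixture and lock it with the keeper plate

ROBOT

A 6-joint arm with a two-finger parallel gripper is mounted at the origin on the work surface. World frame = base frame: x ahead of the robot, y to its left, z up, the work surface at z = 0. Lengths are in m, angles in rad, forces in N, time in s.
With the tool pointing down it reaches from about 0.4 to 0.825 m from the base axis. Payload 7 kg.
Tool frame: the origin (TCP) lies midway between the tips of the shut fingers; the grasp point (between the pads) lies 19 mm behind it (env.grasp_offset is the distance from the TCP to the grasp point, in m); z points along the fingers, y is the line along which they close (so a half turn about z gives the same grasp; the last joint's range is limited). The gripper opens to 85 mm and grips with 20 to 120 N. Pads are 22 mm wide; open, the fingers measure 114 mm over their backs; the gripper's body (76 mm by 85 mm) begins 54 mm behind the grasp point. The pads swing forward as they close: fully open they stand 13 mm farther back than shut.
Start: joints at [1.622, 0.359, 0.012, 0, -1.224, -0.288], TCP at [0.158, 0.656, 0.231] pointing down, gripper open.
Joint ranges: [-3.07, 3.07], [-1.43, 2.12], [-1.02, 1.25], [-3.03, 1.67], [-3.05, -0], [-3.03, 3.03]. Speed limits (rad/s): [2.39, 2.39, 3.01, 3.14, 3.14, 3.14].

INTERFACE

Orientations are given as a rotation vector (axis times angle).
In Python, from workcell import telemetry, read_camera, calibration, job_done, env gives the robot as it stands.
- The arm moves only by the shell command python3 -m creep 'ROWS' [OPENING]. ROWS is text: rows parted by semicolons, each of 6 numbers parted by spaces: the shift along the tool's x, y, z in mm, then the turn, a rotation vector about the tool's x, y, z in degrees. In form: x y z ax ay az; .... A call has 1 to 10 rows; each row shifts and turns the commanded pose from where the row before left it, along the tool's axes as they then stand; what a row does not reach is not made up. A row lasts 1/12 s, in which the tool goes at most 41.7 mm and 7.16 degrees, less where a joint would pass 70% of its speed; a pose out of reach is approached as far as the arm can. A call is refused whole if a number of a shift passes 41.7 or a number of a turn 7.16, either way. A call with a gripper value outside its range is refused whole. OPENING is the closure, from -1 (fully open) to 1 (shut), set as the call begins (- or left out, the last holds). The fingers move at their own pace and stop on an object; the grip force is fixed at half the most. Time passes only in rows, so rows that do not move let the fingers close. It gives the time, the measured TCP pose, the force, the opening and the grip force at its end, in the units of the state.
- telemetry.get_state(): the state, without advancing time (a new reading comes with each control period).
- read_camera(name): name is "side" or "top"; returns (picture, depth): 480x640x3 uint8, blue, green, red; 480x640 float32, m along the optical axis (not along the pixel's ray), 0 where there is no reading.
- calibration(name): a dict with "mtx" (3x3 intrinsics, pixels), "dist" ([k1, k2, p1, p2, k3] as OpenCV has them; the pictures are not rectified), "view" (4x4, takes a point from world to camera coordinates). Camera axes: x right, y down, z forward; pixel columns grow to the right and rows downward; lengths in m; the calibration is good to about 2 mm. A picture is of the moment at which its call begins. calibration takes no time and is no camera call.
- job_done(): hands the job in; it is judged then, once.
The state is a dict: "t": time; "joint_pos": joint angles; "joint_vel": joint speeds; "tau": joint torques, N m; "eef_pos": TCP position; "tcp_rot": TCP orientation; "contact_force": force on the tool from outside, world axes, zero at the start; "moment": the same for the moment, N m; "grip_width": finger opening in m; "finger_force": force on a finger pad.
Only numpy, scipy, OpenCV 4.12 (cv2) and the standard library are available. Lean on these libraries where they do the work, as an engineer would, in place of code of your own. Each camera call takes 0.05 s, during which the arm holds its last target. There are 200 camera calls.

TASK

Prepare the tall aluminium ingot for its hardness test: stand it against the fixture's low front fence, dotted face away from the fence, and tip it over that fence edge so that it comes to lie flat on the bed, dotted face up, between the riser and the side rail. Then lower the two-hole keeper plate over the stud and the pin until it sits fully down on the riser, its nose over the ingot, and let go. Do not touch the dial-gauge stand, and leave everything else on the bench where it is.

Things in the scene. Friction and masses are not known exactly. Their poses are not given: they have to be found in the camera images.
- ingot: The tall plain aluminium ingot, 44 (x) x 60 (y) x 110 mm (z), about 0.8 kg, standing on end on the bench at the start. Origin at the centre of its foot, z up along its length. Its -x wide face carries three dark round test dots in a column, and at the start is turned to within 50 degrees of straight back towards the robot's side; a single dark dot on its top end lies next to that face.
- ingot_mid (a point): The centre of the tall ingot, 55 mm up its z axis from the foot.
- fixture: The fixed holding fixture. Origin at bench level under the middle of the front fence face; x points level into the bed (away from the robot), y left along the fence, z up. Its flat top, bed and fence alike, is 12 mm above the bench, x = 0 to 140, y = -70 to 125 mm. The ingot lies between rail and riser; a back stop 16 mm above the bed stands at x = 122 to 134, y = -50 to 50.
- fence: The steel fence strip, the front edge of the fixture: its upright face is at fixture x = 0, its top flush with the bed 12 mm above the bench, 195 mm long. Same origin and axes as the fixture. An ingot standing against it and pushed near its top pivots on this edge and falls onto the bed, slipping back up to 20 mm as it falls.
- riser_top (a point): Centre of the flat top of the riser block, 57 mm above the bench; the block spans fixture x = 27 to 59, y = 50 to 118 mm. Stud and pin stand on it.
- rail_top (a point): Centre of the side rail's top, 22 mm above the bed; the rail spans fixture x = 16 to 116, y = -50 to -62 mm.
- stud (a point): Foot of the upright round stud on the riser top, 12 mm diameter, 30 mm tall with a tapered tip, at fixture (43, 70, 57) mm.
- pin (a point): Foot of the upright anti-rotation pin on the riser top, 8 mm diameter, 20 mm tall with a tapered tip, at fixture (43, 96, 57) mm.
- keeper: The keeper plate, steel, 150 (x) x 40 (y) x 8 mm, about 0.36 kg, flat on the bench at the start. Origin at the centre of its underside. Two through holes lie on its +x half; its -x end is the solid nose. Seated, its x axis points along the fixture's +y and its underside is 57 mm above the bench.
- lug_top (a point): Centre of the top of the keeper's upright grip lug, 42 mm straight above the keeper's origin. The lug is 24 mm along keeper x, 14 mm along y, and rises from 8 to 42 mm above the underside.
- keeper_stud_hole (a point): Centre of the keeper's 14.5 mm stud hole on the underside, at keeper x = 36 mm.
- keeper_pin_hole (a point): Centre of the keeper's 10.5 mm pin hole on the underside, at keeper x = 62 mm.
- short_ingot: Bystander: a short aluminium ingot, 44 x 60 x 60 mm, no dots; origin at the centre of its foot.
- blank_plate: Bystander: a keeper blank without holes, 130 x 40 x 8 mm with the same lug; origin at the centre of its underside.
- gauge_stand: Bystander: fixed dial-gauge stand left of the fixture, base 50 x 50 x 40 mm, column 240 mm tall, with a round dial 50 mm out along its +x at 190 mm height; origin at the centre of its foot.
- beaker: Bystander: empty glass beaker, 64 mm diameter, 75 mm tall; origin at the centre of its foot.
- bottle: Bystander: white bottle, 60 mm diameter, 150 mm tall; origin at the centre of its foot.
- wrench: Bystander: a wrench lying flat right of and beyond the fixture.
- mount: Bystander: black specimen mount, 40 mm diameter, 22 mm tall; origin at the centre of its foot.
Things that resemble listed ones, but are neither listed nor needed, are in the scene too. Leave any brown look-alike of the keeper alone.

How it is judged:
By the outcome, as a careful person would: the job done as asked, in the order asked, and still so for the second after the job is handed in, with the robot touching nothing.
It also fails if it takes over 67 s, if anything falls off the work surface, if the arm or the gripper's body presses on something with over 40 N, if the wrist force passes 120 N, or if a joint passes its speed limit or range.

## Working session

There is one attempt and no reset: what is moved stays moved. The work goes in short steps, Python scripts to look and compute and a shell command to move; the robot and the scene stay as the last step left them, time stands still between calls to the robot, and variables do not carry over. Pictures are saved under pics/ and viewed, at most 10 in all, crops included, and the job is handed in when it is done.

```bash
mkdir -p pics; ls
python3 - <<'E'
from workcell import telemetry, read_camera, calibration, env
import cv2,numpy as np
s=telemetry.get_state(); print(s)
print(env.grasp_offset)
for n in("top","side"):
    p,d=read_camera(n); cv2.imwrite(f"pics/{n}0.png",p); np.save(f"{n}0.npy",d)
    c=calibration(n); print(n,c["mtx"],c["dist"],np.round(c["view"],3), (d==0).mean())
E
```

```text
pics
{'t': 0.0, 'joint_pos': array([ 1.62209053e+00,  3.59401016e-01,  1.10765331e-02, -3.60399129e-04,
       -1.22412382e+00, -2.88092888e-01]), 'joint_vel': array([ 0.00160132,  0.00025099, -0.0007877 , -0.00084679, -0.001343  ,
       -0.0010507 ]), 'tau': array([-7.17178991e-04, -5.83323169e+01,  2.93412602e+01,  6.93710133e+00,
       -6.19542960e-03, -2.38806287e-06]), 'eef_pos': array([0.15826345, 0.65568639, 0.2303604 ]), 'tcp_rot': array([ 3.11790186e+00, -3.71086304e-01, -8.63533314e-05]), 'contact_force': array([-0.56393901, -0.38813039, -0.79533147]), 'moment': array([ 0.02103446, -0.0026592 , -0.02527057]), 'finger_force': 0.0, 'grip_width': 0.08508914087439133}
0.0187
top [[541.6013216    0.         310.46680788]
 [  0.         541.6013216  231.43370763]
 [  0.           0.           1.        ]] [0.01449972 0.         0.         0.         0.        ] [[-0.011 -1.    -0.022  0.04 ]
 [-0.998  0.012 -0.063  0.605]
 [ 0.063  0.021 -0.998  1.227]
 [ 0.     0.     0.     1.   ]] 0.0038313802083333333
side [[481.59290602   0.         319.10675796]
 [  0.         481.59290602 230.16529906]
 [  0.           0.           1.        ]] [-0.03259875  0.          0.          0.          0.        ] [[ 0.922 -0.387  0.009 -0.552]
 [-0.225 -0.554 -0.801  0.197]
 [ 0.316  0.737 -0.598  0.938]
 [ 0.     0.     0.     1.   ]] 0.004130859375
```

View pics/top0.png

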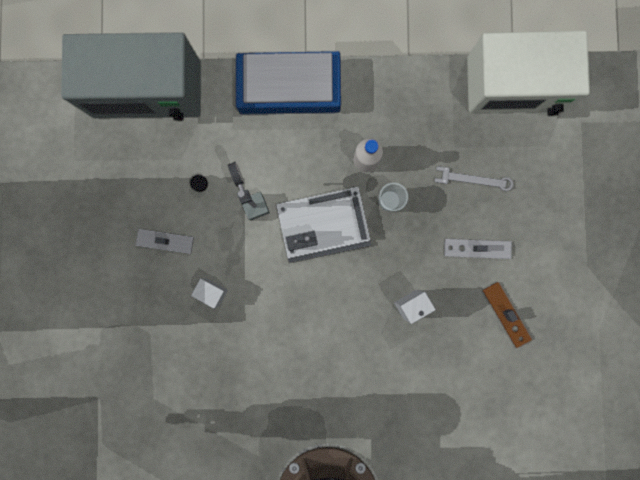

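View pics/side0.png

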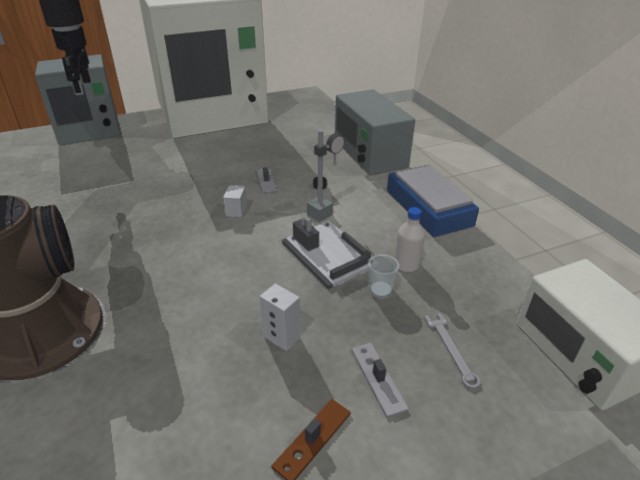

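The top view shows the dotted tall ingot at (416,306), with the undotted short ingot at (208,292) as its look-alike. The keeper with holes is at (478,248); look-alikes are the blank at (164,241) and the brown plate at (508,315). The fixture is around (323,225) and the gauge stand at (250,200). The side view confirms three dots on the ingot at (273,325).

```bash
cat > h.py <<'E'
import numpy as np,cv2
from workcell import telemetry, read_camera, calibration
from scipy.spatial.transform import Rotation as R
def rays(n,px):
    c=calibration(n); V=np.array(c["view"]); px=np.asarray(px,float).reshape(-1,1,2)
    u=cv2.undistortPoints(px,np.array(c["mtx"]),np.array(c["dist"])).reshape(-1,2)
    return np.c_[u,np.ones(len(u))],V[:3,:3],V[:3,3]
def at_z(n,px,z):
    u,r,t=rays(n,px); o=-r.T@t; d=u@r; return o+d*((z-o[2])/d[:,2])[:,None]
def cloud(n,d):
    g=np.stack(np.meshgrid(np.arange(640),np.arange(480)),-1)
    u,r,t=rays(n,g); return ((u*d.reshape(-1,1)-t)@r).reshape(480,640,3)
def proj(n,P):
    c=calibration(n);V=np.array(c["view"]);P=np.asarray(P,float).reshape(-1,3)
    return cv2.projectPoints(P,cv2.Rodrigues(V[:3,:3])[0],V[:3,3],np.array(c["mtx"]),np.array(c["dist"]))[0].reshape(-1,2)
def rect(n,mask,z):
    "subpixel-ish rectangle of a mask at height z -> centre, size(mm), angle deg of long side"
    ys,xs=np.nonzero(mask); P=at_z(n,np.c_[xs,ys],z)[:,:2]
    (c,s,a)=cv2.minAreaRect((P*1000).astype(np.float32)); 
    return np.round(c,1),np.round(s,1),round(a,1),np.round(P.mean(0)*1000,1),len(xs)
E
python3 - <<'E'
from h import *
d=np.load("top0.npy"); p=cv2.imread("pics/top0.png"); C=cloud("top",d)
g=C[...,2]
def box(x0,x1,y0,y1):
    m=np.zeros((480,640),bool); m[y0:y1,x0:x1]=1; return m
print("bench z",np.median(g[330:380,150:300]))
for name,b,z0,z1,z in [("ingot",(395,440,285,330),.09,.13,.11),("keeper",(435,522,230,265),.004,.014,.008),("keeperlug",(435,522,230,265),.03,.06,.042),("fixt",(265,375,180,265),.007,.10,.012),("riser",(280,325,225,255),.05,.065,.057),("riserpins",(280,325,225,255),.068,.1,.08),
 ("rail",(345,372,180,245),.026,.045,.034),("stop",(300,360,180,210),.021,.04,.028)]:
    m=box(*b)&(g>z0)&(g<z1); print(name,rect("top",m,z),"z",np.median(g[m]).round(4))
def cr(n,p,x0,y0,w,h): return cv2.resize(p[y0:y0+h,x0:x0+w],(400,300),interpolation=cv2.INTER_CUBIC)
s=cv2.imread("pics/side0.png")
cv2.imwrite("pics/crops.png",np.vstack([np.hstack([cr("t",p,265,180,120,90),cr("t",p,435,215,88,66)]),np.hstack([cr("t",p,390,280,60,45),cr("s",s,255,200,140,105)])]))
E
```

```text
bench z 0.0006726081147228661
ingot (array([ 437. , -190.4]), array([46.4, 61.1]), 29.7, array([ 437. , -190.6]), 642) z 0.1102
keeper (array([ 565.4, -351.3]), array([192.4,  78.3]), 89.4, array([ 562.7, -350. ]), 1069) z 0.0078
keeperlug (array([ 562., -348.]), array([26.8, 13.4]), 89.4, array([ 561.9, -348.4]), 85) z 0.0425
fixt (array([621.2,  14.2]), array([179. , 247.9]), 1.8, array([621.6,   5.1]), 5052) z 0.0133
riser (array([583.8,  53.9]), array([32.1, 67.8]), 11.6, array([583.6,  54.4]), 404) z 0.0576
riserpins (array([585. ,  52.1]), array([11.1, 33.5]), 4.5, array([584.8,  47.5]), 34) z 0.0832
rail (array([643.3, -74.8]), array([117.7,  24.8]), 19.4, array([640.4, -75.5]), 270) z 0.0336
stop (array([682.8, -21.2]), array([120.7,  41.9]), 81.8, array([680.2, -25.2]), 316) z 0.0292
```

View pics/crops.png

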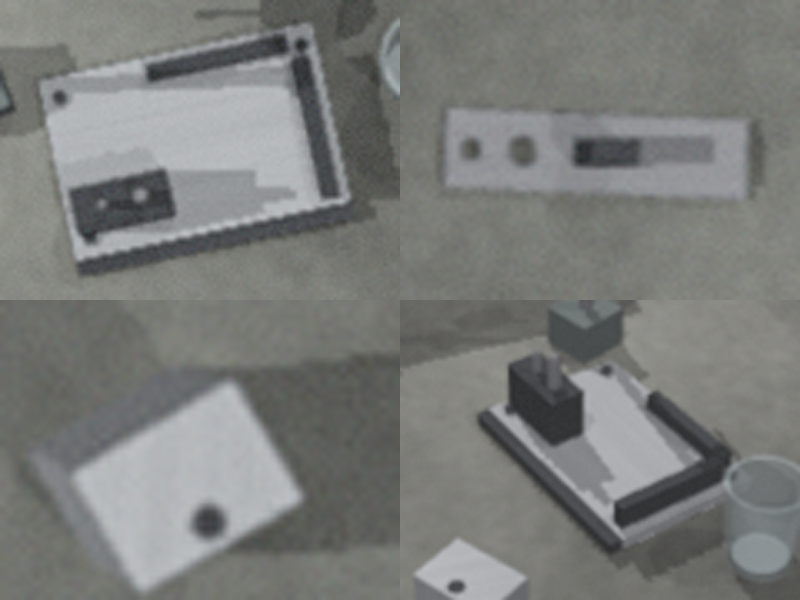

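The crops show the fixture with its riser left-front (two studs), rail right and stop at the back. The keeper's two holes face the fixture side. The ingot's top dot at top-view pixel (421,313) confirms the choice, with its dotted face towards the robot. First I turn the tool and move in, and fit the poses precisely at the same time.

```bash
python3 -m creep '0 0 0 0 0 7;0 0 0 0 0 7;0 0 0 0 0 7;0 0 0 0 0 7;0 0 0 0 0 7;0 0 0 0 0 7;0 0 0 0 0 7;0 0 0 0 0 7;0 0 0 0 0 7;0 0 0 0 0 7' -1
python3 -m creep '0 0 0 0 0 7;0 0 0 0 0 7;0 0 0 0 0 7;17.9 -32.8 0 0 0 0;17.9 -32.8 0 0 0 0;17.9 -32.8 0 0 0 0;17.9 -32.8 0 0 0 0;17.9 -32.8 0 0 0 0;17.9 -32.8 0 0 0 0;17.9 -32.8 0 0 0 0'
cat >> h.py <<'E'
from scipy.optimize import minimize
def hbox(b):  # boxes x0,x1,y0,y1,h in mm
    def f(q):
        h=np.zeros(len(q))
        for x0,x1,y0,y1,z in b:
            i=(q[:,0]>x0)&(q[:,0]<x1)&(q[:,1]>y0)&(q[:,1]<y1); h[i]=np.maximum(h[i],z)
        return h
    return f
FIX=[(0,140,-70,125,12),(27,59,50,118,57),(16,116,-62,-50,34),(122,134,-50,50,28)]
KEEP=[(-75,75,-20,20,8),(-12,12,-7,7,42)]
ING=[(-22,22,-30,30,110)]
def posefit(n,d,boxes,x0,roi,clip=8,zoff=0):
    "minimise rendered-vs-measured depth; x0=(x,y mm,yaw deg)"
    u0,u1,v0,v1=roi; ss=3
    gx,gy=np.meshgrid((np.arange((u1-u0)*ss)+.5)/ss-.5+u0,(np.arange((v1-v0)*ss)+.5)/ss-.5+v0)
    U,r,t=rays(n,np.c_[gx.ravel(),gy.ravel()]); o=-r.T@t*1000; D=U@r; dm=d[v0:v1,u0:u1]*1000
    def render(p):
        a=np.radians(p[2]); M=np.array([[np.cos(a),np.sin(a),0],[-np.sin(a),np.cos(a),0],[0,0,1]])
        oo=M@(o-[p[0],p[1],0]); dd=D@M.T
        T=-oo[2]/dd[:,2]
        for x0_,x1_,y0_,y1_,z in boxes:
            lo=np.array([x0_,y0_,0]);hi=np.array([x1_,y1_,z])
            a1=(lo-oo)/dd;a2=(hi-oo)/dd; tn=np.minimum(a1,a2).max(1);tf=np.maximum(a1,a2).min(1)
            T=np.where((tn<tf),np.minimum(T,tn),T)
        return T.reshape((v1-v0),ss,(u1-u0),ss).mean((1,3))
    b=np.median((render(x0)-dm)[dm>0]); 
    def cost(p):
        e=np.abs(render(p)-dm-b)[dm>0]; return np.minimum(e,clip).mean()
    best=None
    for k in range(2):
        s=np.array([x0]+[np.array(x0)+np.eye(3)[i]*[4,4,3][i]/(k+1)*(-1)**k for i in range(3)])
        m=minimize(cost,x0,method="Nelder-Mead",options=dict(initial_simplex=s,xatol=.03,fatol=1e-4)); x0=m.x
    return np.round(m.x,2),round(m.fun,3),round(b,2)
def delta(target_mm,heading=None):
    "shift in tool axes (mm) and turn about tool z to reach TCP target (tool down)"
    s=telemetry.get_state(); Q=R.from_rotvec(s["tcp_rot"]); M=Q.as_matrix()
    print("TCP",np.round(s["eef_pos"]*1000,1),"head",round(np.degrees(np.arctan2(M[1,0],M[0,0])),2),"z",np.round(M[:,2],3))
    if heading is not None:
        a=np.radians(heading); T=np.array([[np.cos(a),np.sin(a),0],[np.sin(a),-np.cos(a),0],[0,0,-1]])
        print("turn deg",np.round(np.degrees(R.from_matrix(M.T@T).as_rotvec()),2)); M=T
    print("shift after turn",np.round(M.T@(np.array(target_mm)-s["eef_pos"]*1000),1))
E
cat > fit0.py <<'E'
from h import *
for n,F in (("top",{"fix":(FIX,(538,8,11.7),(262,385,175,270)),"keep":(KEEP,(562,-348,90),(435,522,228,268)),"ing":(ING,(437,-190,29.7),(385,450,280,335))}),
            ("side",{"fix":(FIX,(538,8,11.7),(275,375,215,290)),"keep":(KEEP,(562,-348,90),(343,415,338,422)),"ing":(ING,(437,-190,29.7),(250,312,275,358))})):
    d=np.load(n+"0.npy")
    for k,(b,x,roi) in F.items(): print(n,k,posefit(n,d,b,x,roi))
E
python3 fit0.py
```

```text
t: 0.93
eef_pos: [0.1583, 0.6559, 0.2308]
tcp_rot: [2.336, -2.1, 0.001]
contact_force: [0.4, 0.4, 0.4]
grip_width: 0.0857
finger_force: 0.0
t: 1.77
eef_pos: [0.3499, 0.4755, 0.2311]
tcp_rot: [1.922, -2.485, 0.0]
contact_force: [1.1, 1.0, -0.2]
grip_width: 0.0856
finger_force: 0.0
top fix (array([558.71, -37.09,  11.64]), np.float64(2.212), np.float64(0.52))
top keep (array([ 562.02, -350.17,   87.06]), np.float64(2.066), np.float64(0.03))
top ing (array([ 436.14, -192.2 ,   29.57]), np.float64(2.035), np.float64(0.11))
side fix (array([560.47, -40.67,  11.72]), np.float64(2.168), np.float64(-1.6))
side keep (array([ 563.47, -352.03,   87.  ]), np.float64(1.407), np.float64(-0.29))
side ing (array([ 438.32, -194.82,   29.81]), np.float64(1.77), np.float64(-0.12))
```

```bash
python3 -m creep '0 0 0 0 0 7;0 0 0 0 0 7;0 0 0 0 0 7;0 0 0 0 0 7;0 0 0 0 0 7;0 0 0 0 0 7;0 0 0 0 0 3.7;15 -36.7 0 0 0 0;15 -36.7 0 0 0 0;15 -36.7 0 0 0 0' -1
python3 -m creep '15 -36.7 0 0 0 0;15 -36.7 0 0 0 0;15 -36.7 0 0 0 0;15 -36.7 0 0 0 0;15 -36.7 0 0 0 0;15 -36.7 0 0 0 0;15 -36.7 0 0 0 0;15 -36.7 0 0 0 0;15 -36.7 0 0 0 0;15 -36.7 0 0 0 0'
python3 -m creep '15 -36.7 0 0 0 0;15 -36.7 0 0 0 0;15 -36.7 0 0 0 0;15 -36.7 0 0 0 0;0 0 0 0 0 0;0 0 0 0 0 0;0 0 0 0 0 0'
python3 -c "
from h import *
delta((437.2,-193.5,160),-150.3)"
```

```text
t: 2.6
eef_pos: [0.3642, 0.3577, 0.2304]
tcp_rot: [0.807, -3.035, 0.002]
contact_force: [1.3, -0.9, 1.2]
grip_width: 0.0855
finger_force: 0.0
t: 3.43
eef_pos: [0.4159, -0.0358, 0.2315]
tcp_rot: [-0.807, 3.035, 0.0]
contact_force: [1.6, 0.5, -0.1]
grip_width: 0.0855
finger_force: 0.0
t: 4.02
eef_pos: [0.4366, -0.1913, 0.2308]
tcp_rot: [0.803, -3.036, -0.001]
contact_force: [0.0, -0.1, 0.1]
grip_width: 0.0854
finger_force: 0.0
TCP [ 436.6 -191.3  230.8] head -150.36 z [-0.001  0.    -1.   ]
turn deg [ 0.04 -0.04 -0.06]
shift after turn [ 0.5 -2.2 70.8]
```

```bash
python3 -m creep '0.5 -2.2 30 0 0 0;0 0 30 0 0 0;0 0 30 0 0 0;0 0 30 0 0 0;0 0 25 0 0 0;0 0 20 0 0 0;0 0 0 0 0 0;0 0 0 0 0 0'
python3 -m creep '0 0 0 0 0 0;0 0 0 0 0 0;0 0 0 0 0 0;0 0 0 0 0 0;0 0 0 0 0 0;0 0 0 0 0 0;0 0 0 0 0 0;0 0 0 0 0 0' 1
python3 -c "
from h import *
delta((437.2,-193.5,66),-150.3)
for n in('top','side'):
  p,d=read_camera(n);cv2.imwrite(f'pics/{n}1.png',p);np.save(f'{n}1.npy',d)
s=cv2.imread('pics/side1.png');t=cv2.imread('pics/top1.png')
cv2.imwrite('pics/g1.png',np.hstack([cv2.resize(s[220:370,210:360],(400,400)),cv2.resize(t[240:340,370:470],(400,400))]))"
```

```text
t: 4.68
eef_pos: [0.4374, -0.1921, 0.0661]
tcp_rot: [0.809, -3.033, -0.001]
contact_force: [-0.8, 0.0, 2.4]
grip_width: 0.0855
finger_force: 0.0
t: 5.35
eef_pos: [0.439, -0.193, 0.0681]
tcp_rot: [-0.806, 3.033, -0.001]
contact_force: [-1.0, 4.2, 4.4]
grip_width: 0.0593
finger_force: 65.5
TCP [ 439.  -193.    68.1] head -150.25 z [ 0.003  0.    -1.   ]
turn deg [-0.09  0.18  0.05]
shift after turn [1.8 0.4 2.1]
```

View pics/g1.png

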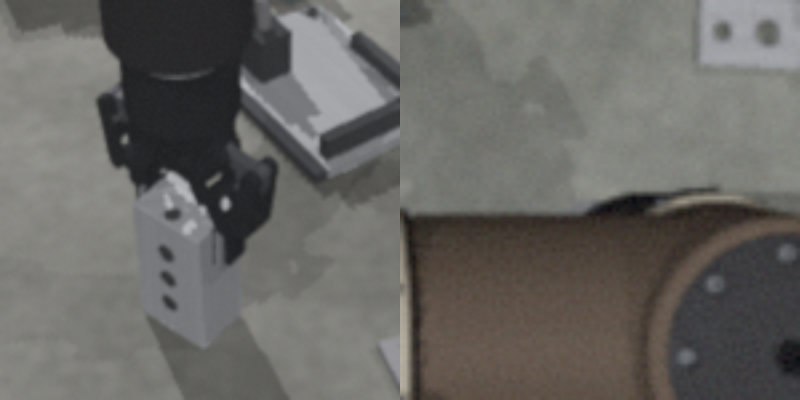

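The grip holds the ingot centred, dotted face (side crop, dots about (170,280)) on the robot's side. Next: lift, turn and carry it in front of the fence.

```bash
python3 -m creep '0 0 -10 0 0 0;0 0 -15 0 0 0;0 0 0 0 0 6;0 0 0 0 0 6;0 0 0 0 0 6;0 0 0 0 0 0'
python3 -c "
from h import *
delta((520.4,-47,94),-168.32)"
```

```text
t: 5.95
eef_pos: [0.4373, -0.1931, 0.0918]
tcp_rot: [-0.313, 3.125, 0.001]
contact_force: [-0.1, 0.7, -5.9]
grip_width: 0.0593
finger_force: 67.5
TCP [ 437.3 -193.1   91.8] head -168.57 z [ 0.     0.001 -1.   ]
turn deg [ 0.03  0.03 -0.25]
shift after turn [-111.   126.2   -2.2]
```

```bash
python3 -m creep '-15.8 18 0 0 0 0;-15.8 18 0 0 0 0;-15.8 18 0 0 0 0;-15.8 18 0 0 0 0;-15.8 18 0 0 0 0;-15.8 18 0 0 0 0;-15.8 18 0 0 0 0;0 0 0 0 0 0;0 0 10 0 0 0;0 0 11 0 0 0'
python3 -c "
from h import *
delta((520.4,-47,70),-168.32)
for n in('top','side'):
  p,d=read_camera(n);cv2.imwrite(f'pics/{n}2.png',p);np.save(f'{n}2.npy',d)
s=cv2.imread('pics/side2.png')
cv2.imwrite('pics/g2.png',cv2.resize(s[150:310,220:430],(788,600)))
"
```

```text
t: 6.78
eef_pos: [0.5203, -0.0471, 0.0702]
tcp_rot: [-0.326, 3.124, 0.001]
contact_force: [0.0, 0.0, -7.9]
grip_width: 0.0595
finger_force: 68.9
TCP [520.3 -47.1  70.2] head -168.1 z [ 0.001  0.001 -1.   ]
turn deg [0.02 0.06 0.22]
shift after turn [-0.1  0.1  0.2]
```

View pics/g2.png

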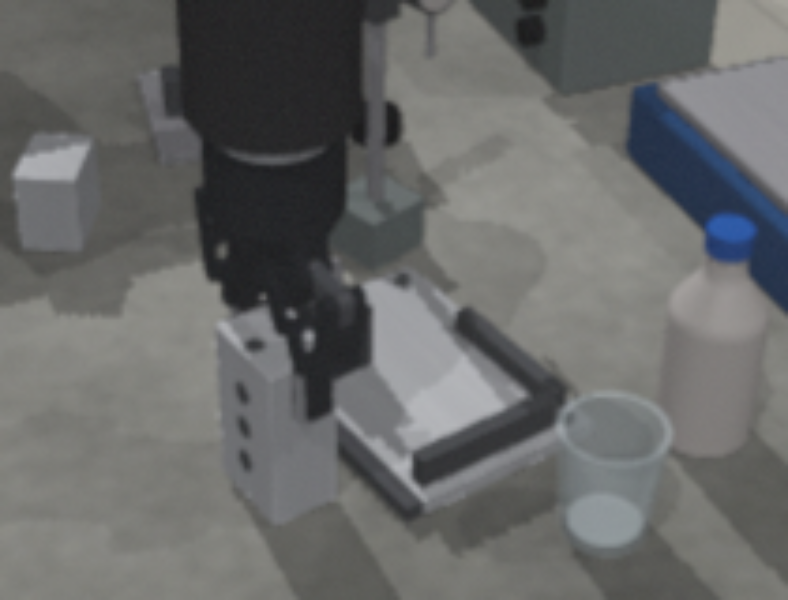

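The ingot hangs square in front of the fence, dots on the robot's side at about (243,425). Now creep towards the fence.

```bash
python3 -m creep '-6 0 0.5 0 0 0;-6 0 0.5 0 0 0;-2 0 0 0 0 0;0 0 0 0 0 0'
for i in 1 2 3 4; do python3 -m creep '-1 0 0 0 0 0;-0.5 0 0 0 0 0;0 0 0 0 0 0' | egrep 'eef|contact'; done
```

```text
t: 7.22
eef_pos: [0.535, -0.0446, 0.0695]
tcp_rot: [-0.321, 3.124, -0.0]
contact_force: [-0.6, -1.7, -6.4]
grip_width: 0.0594
finger_force: 68.9
eef_pos: [0.5355, -0.0443, 0.0694]
contact_force: [0.3, -0.4, -6.6]
eef_pos: [0.5371, -0.0439, 0.0694]
contact_force: [1.4, 1.2, -6.6]
eef_pos: [0.5387, -0.0436, 0.0693]
contact_force: [-0.3, -0.2, -6.5]
eef_pos: [0.5401, -0.0433, 0.0693]
contact_force: [-0.6, 0.3, -6.5]
```

```bash
for i in 1 2 3; do python3 -m creep '-1 0 0 0 0 0;-0.5 0 0 0 0 0;0 0 0 0 0 0' | egrep 'eef|contact'; done
```

```text
eef_pos: [0.5405, -0.0433, 0.069]
contact_force: [-2.9, -0.3, -4.7]
eef_pos: [0.5408, -0.0433, 0.0688]
contact_force: [-6.4, -1.0, -2.8]
eef_pos: [0.5412, -0.0433, 0.0685]
contact_force: [-8.8, -1.3, -0.5]
```

```bash
python3 -m creep '1.5 0 1 0 0 0;0 0 1 0 0 0;0 0 0 0 0 0' | egrep 'eef|contact'
python3 -m creep '0 0 0 0 0 0;0 0 0 0 0 0;0 0 0 0 0 0;0 0 0 0 0 0;0 0 0 0 0 0;0 0 0 0 0 0' -1
python3 -m creep '0 0 -15 0 0 0;0 0 -25 0 0 0;0 0 -30 0 0 0;0 0 -20 0 0 0;0 0 0 0 0 0'
python3 - <<'E'
from h import *
d2,=[read_camera("side")]
p,d=d2; cv2.imwrite("pics/side3.png",p)
print(posefit("side",d,ING,(537.5,-43.3,11.7),(255,320,200,280)))
E
```

```text
eef_pos: [0.5409, -0.0434, 0.0682]
contact_force: [-10.9, -1.0, 11.1]
t: 9.72
eef_pos: [0.5433, -0.0427, 0.0674]
tcp_rot: [-0.321, 3.125, -0.0]
contact_force: [0.7, 0.2, 0.1]
grip_width: 0.0851
finger_force: 0.0
t: 10.13
eef_pos: [0.5457, -0.0424, 0.162]
tcp_rot: [-0.322, 3.117, -0.0]
contact_force: [1.1, 0.2, 0.3]
grip_width: 0.0855
finger_force: 0.0
(array([538.97, -45.94,  11.71]), np.float64(2.597), np.float64(-1.46))
```

Ingot stands flush at the fence (fixture x −22.1, y −0.7). Back off, close the fingers, and push near the top.

```bash
python3 -m creep '20 0 0 0 0 0;25 0 0 0 0 0;20 0 0 0 0 0;0 0 0 0 0 0;0 0 0 0 0 0;0 0 0 0 0 0;0 0 20 0 0 0;0 0 25 0 0 0;0 0 20 0 0 0;0 0 0 0 0 0' 1
python3 -m creep '-5 0 0 0 0 0;-5 0 0 0 0 0;-4 0 0 0 0 0;-3 0 0 0 0 0;0 0 0 0 0 0'
python3 -c "
from h import *
delta((559.6,-38.9,97),-168.32)"
```

```text
t: 11.02
eef_pos: [0.4773, -0.0562, 0.0884]
tcp_rot: [0.319, -3.119, 0.001]
contact_force: [-0.9, 0.7, -0.7]
grip_width: -0.0
finger_force: 0.0
t: 11.43
eef_pos: [0.4974, -0.0522, 0.0932]
tcp_rot: [-0.321, 3.123, 0.0]
contact_force: [0.2, -0.1, 0.1]
grip_width: 0.0001
finger_force: 0.0
TCP [497.4 -52.2  93.2] head -168.25 z [ 0.002  0.    -1.   ]
turn deg [-0.    0.11  0.07]
shift after turn [-63.6   0.4  -3.8]
```

```bash
python3 -m creep '-4 0 -1 0 0 0;-4 0 -1 0 0 0;-4 0 -1 0 0 0;-4 0 0 0 0 0;-3 0 0 0 0 0;-3 0 0 0 0 0;-3 0 0 0 0 0' | egrep 'eef|contact'
python3 -m creep '-3 0 0 0 0 0;-3 0 0 0 0 0;-3 0 0 0 0 0;-3 0 0 0 0 0;-3 0 0 0 0 0;-3 0 0 0 0 0'| egrep 'eef|contact'
python3 -c "
from h import *
p,d=read_camera('side');cv2.imwrite('pics/side4.png',p)
cv2.imwrite('pics/g4.png',cv2.resize(p[150:310,220:430],(525,400)))
"
```

```text
eef_pos: [0.5206, -0.0474, 0.0953]
contact_force: [-1.9, -0.4, 2.9]
eef_pos: [0.5386, -0.0436, 0.0953]
contact_force: [-0.6, 0.0, 0.5]
```

View pics/g4.png

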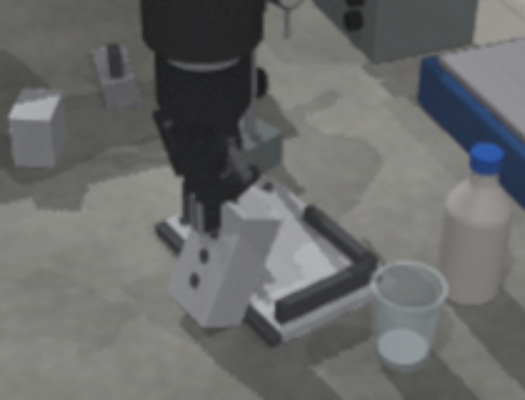

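The ingot is tipping over the fence, dots on the upper side at (200,265). Keep pushing.

```bash
python3 -m creep '-3 0 0 0 0 0;-3 0 0 0 0 0;-3 0 0 0 0 0;-3 0 0 0 0 0;-3 0 0 0 0 0;-3 0 0 0 0 0;-3 0 0 0 0 0;-3 0 0 0 0 0;0 0 0 0 0 0;0 0 0 0 0 0'| egrep 'eef|contact'
python3 -c "
from h import *
p,d=read_camera('side');cv2.imwrite('pics/side5.png',p)
cv2.imwrite('pics/g5.png',cv2.resize(p[150:310,220:430],(525,400)))
"
```

```text
eef_pos: [0.5616, -0.0388, 0.0952]
contact_force: [-0.4, -0.6, -0.1]
```

View pics/g5.png

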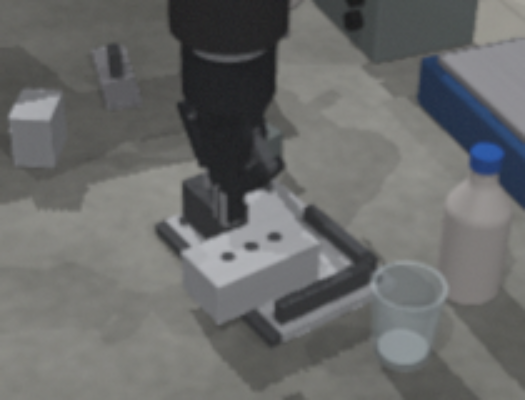

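The ingot lies flat on the bed, dots up at (228–275, 236–257). Now lift, turn and go over the keeper; then measure the ingot with the view free.

```bash
python3 -m creep '0 0 -30 0 0 0;0 0 -38 0 0 0;0 0 -38 0 0 0;0 0 -34 0 0 -7;0 0 0 0 0 -7;0 0 0 0 0 -7;0 0 0 0 0 -7;0 0 0 0 0 -7;0 0 0 0 0 -7;0 0 0 0 0 -7' -1| egrep 'eef|contact'
python3 -m creep '0 0 0 0 0 -7;0 0 0 0 0 -7;0 0 0 0 0 -7;0 0 0 0 0 -5.3;35 0 0 0 0 0;39 0 0 0 0 0;39 0 0 0 0 0;39 0 0 0 0 0;39 0 0 0 0 0;39 0 0 0 0 0'| egrep 'eef|contact'
python3 -m creep '39 0 0 0 0 0;39 0 0 0 0 0;0 0 0 0 0 0;0 0 0 0 0 0;0 0 0 0 0 0' | egrep 'eef|contact'
cat > m6.py <<'E'
from h import *
delta((562.7,-351,150),-93)
for n,r1 in (("top",(262,385,175,270)),("side",(255,375,200,300))):
    p,d=read_camera(n); np.save(n+"6.npy",d); cv2.imwrite(f"pics/{n}6.png",p)
    C=cloud(n,d); v=C.reshape(-1,3)*1000
    u0,u1,v0,v1=r1; v=C[v0:v1,u0:u1].reshape(-1,3)*1000
    f=(v[:,:2]-([558.7,-37.1] if n=="top" else [560.5,-40.7]))@np.array([[.979,-.2025],[.2025,.979]])
    m=(v[:,2]>50)&(v[:,2]<62)&(f[:,1]<45)&(abs(f[:,0]-30)<110)&(f[:,1]>-60)
    print(n,"ingot in fixture",cv2.minAreaRect(f[m].astype(np.float32)),m.sum(),"z",np.median(v[m,2]))
    i=[(-55,55,-30,30,56)]  # ingot lying
    a=(572,-37,11.7)
    print(posefit(n,d,FIX+[],(559.6,-38.9,11.68),r1),posefit(n,d,[(-55,55,-30,30,56),(-300,300,-300,300,.01)],(594,-33,11.7),(285,360,195,265) if n=="top" else (285,360,215,285)))
E
python3 m6.py
```

```text
eef_pos: [0.5612, -0.0389, 0.2354]
contact_force: [0.5, 0.0, 0.8]
eef_pos: [0.549, -0.2702, 0.2355]
contact_force: [1.6, -0.1, 0.1]
eef_pos: [0.5451, -0.3465, 0.2349]
contact_force: [-0.2, 0.5, 0.3]
TCP [ 545.1 -346.5  234.9] head -93.03 z [-0.001  0.    -1.   ]
turn deg [ 0.03  0.02 -0.03]
shift after turn [  3.5 -17.8  84.9]
top ingot in fixture ((26.688735961914062, -0.8642215728759766), (60.010780334472656, 110.51997375488281), 89.92874145507812) 1305 z 56.36284668214147
(array([558.68, -36.9 ,  11.56]), np.float64(2.931), np.float64(1.01)) (array([583.23, -32.95,  11.34]), np.float64(5.073), np.float64(11.27))
side ingot in fixture ((24.756839752197266, -0.22541427612304688), (108.36668395996094, 62.180049896240234), 1.1051019430160522) 715 z 54.78340721633371
(array([560.93, -39.99,  11.86]), np.float64(4.311), np.float64(-0.14)) (array([591.24, -24.41,  10.53]), np.float64(6.64), np.float64(15.78))
```

Ingot rests at fixture (26,−1), square, flat. Now grasp the keeper's lug.

```bash
python3 -m creep '3.5 -17.8 35 0 0 0;0 0 38 0 0 0;0 0 38 0 0 0;0 0 35 0 0 0;0 0 30 0 0 0;0 0 25 0 0 0;0 0 15 0 0 0;0 0 6 0 0 0;0 0 0 0 0 0;0 0 0 0 0 0' | egrep 'eef|contact'
python3 -m creep '0 0 0 0 0 0;0 0 0 0 0 0;0 0 0 0 0 0;0 0 0 0 0 0;0 0 0 0 0 0;0 0 0 0 0 0;0 0 0 0 0 0;0 0 0 0 0 0;0 0 0 0 0 0;0 0 0 0 0 0' 1
python3 -c "
from h import *
delta((562.7,-351,13),-93)"
```

```text
eef_pos: [0.5641, -0.3504, 0.0143]
contact_force: [-0.1, -1.0, 1.1]
t: 17.3
eef_pos: [0.5632, -0.351, 0.0138]
tcp_rot: [-2.163, 2.278, -0.001]
contact_force: [-1.4, 0.8, 6.5]
grip_width: 0.0129
finger_force: 60.1
TCP [ 563.2 -351.    13.8] head -92.96 z [ 0. -0. -1.]
turn deg [-0.02 -0.01  0.04]
shift after turn [0.  0.5 0.8]
```

```bash
python3 -m creep '0 0 -10 0 0 0;0 0 -20 0 0 0;0 0 -35 0 0 0;0 0 -35 0 0 0;0 0 -30 0 0 0;0 0 0 0 0 -5;0 0 0 0 0 -5;0 0 0 0 0 -4.7;0 0 0 0 0 0;0 0 0 0 0 0'
python3 - <<'E'
from h import *
delta((594.8,3.1,143),-78.3)
C=cloud("top",np.load("top0.npy"))*1000
for nm,(u0,u1,v0,v1) in (("gauge",(222,272,155,222)),("bottle",(350,385,135,170)),("beaker",(377,412,180,215))):
    v=C[v0:v1,u0:u1].reshape(-1,3)
    for z0,z1 in((25,60),(60,180),(180,300)):
        m=(v[:,2]>z0)&(v[:,2]<z1)
        if m.sum()>3: print(nm,z0,z1,np.percentile(v[m],[2,98],0).round(0).tolist())
E
```

```text
t: 18.13
eef_pos: [0.5627, -0.3507, 0.1429]
tcp_rot: [2.434, -1.986, -0.002]
contact_force: [-1.2, -0.2, -4.0]
grip_width: 0.0128
finger_force: 59.0
TCP [ 562.7 -350.7  142.9] head -78.43 z [-0.001  0.001 -1.   ]
turn deg [ 0.05  0.04 -0.13]
shift after turn [-3.399e+02 -1.032e+02 -1.000e-01]
gauge 25 60 [[637.0, 133.0, 30.0], [692.0, 182.0, 46.0]]
gauge 60 180 [[659.0, 155.0, 63.0], [720.0, 172.0, 179.0]]
gauge 180 300 [[653.0, 150.0, 184.0], [731.0, 189.0, 242.0]]
bottle 25 60 [[743.0, -120.0, 25.0], [774.0, -67.0, 59.0]]
bottle 60 180 [[745.0, -123.0, 67.0], [797.0, -69.0, 153.0]]
beaker 25 60 [[649.0, -177.0, 26.0], [702.0, -125.0, 59.0]]
beaker 60 180 [[646.0, -181.0, 61.0], [706.0, -120.0, 79.0]]
```

```bash
python3 -m creep '-25 -8 0 0 0 0;-35 -10.5 0 0 0 0;-35 -10.5 0 0 0 0;-35 -10.5 0 0 0 0;-35 -10.5 0 0 0 0;-35 -10.5 0 0 0 0;-35 -10.5 0 0 0 0;-35 -10.5 0 0 0 0;-35 -10.5 0 0 0 0;-35 -11 0 0 0 0' | egrep 'eef|contact'
python3 -m creep '0 0 10 0 0 0;0 0 15 0 0 0;0 0 8 0 0 0;0 0 0 0 0 0;0 0 0 0 0 0;0 0 0 0 0 0' | egrep 'eef|contact'
python3 - <<'E'
from h import *
delta((594.8,3.1,109),-78.3)
o=[]
for n in("top","side"):
    p,d=read_camera(n);cv2.imwrite(f"pics/{n}7.png",p);np.save(n+"7.npy",d);o.append(p)
cv2.imwrite("pics/g7.png",np.hstack([cv2.resize(o[0][185:275,265:385],(400,300),interpolation=cv2.INTER_CUBIC),cv2.resize(o[1][190:280,260:380],(400,300),interpolation=cv2.INTER_CUBIC)]))
E
```

```text
eef_pos: [0.5944, 0.0047, 0.1432]
contact_force: [1.6, -0.3, -2.9]
eef_pos: [0.5953, 0.0024, 0.1108]
contact_force: [-1.1, -1.5, -3.6]
TCP [595.3   2.4 110.8] head -78.34 z [ 0.001 -0.    -1.   ]
turn deg [-0.03 -0.02 -0.04]
shift after turn [-0.7  0.3  1.8]
```

View pics/g7.png

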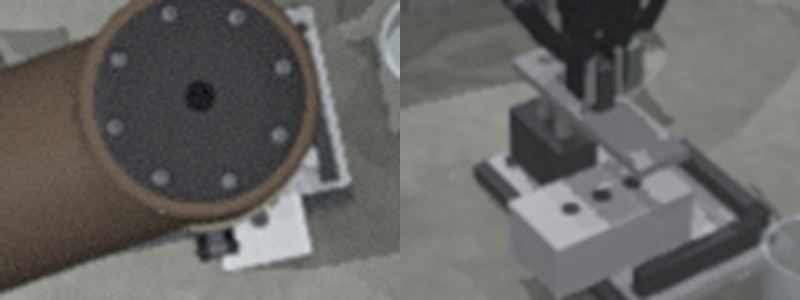

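```bash
cat > kf.py <<'E'
from h import *
import sys
def fitk(d,tcp,zk,fx=(560.5,-40.7,11.72)):
    n="side";u0,u1,v0,v1=285,375,200,250;ss=3
    gx,gy=np.meshgrid((np.arange((u1-u0)*ss)+.5)/ss-.5+u0,(np.arange((v1-v0)*ss)+.5)/ss-.5+v0)
    U,r,t=rays(n,np.c_[gx.ravel(),gy.ravel()]);o=-r.T@t*1000;D=U@r;dm=d[v0:v1,u0:u1]*1000
    def cast(pose,boxes,T):
        a=np.radians(pose[2]);M=np.array([[np.cos(a),np.sin(a),0],[-np.sin(a),np.cos(a),0],[0,0,1]])
        oo=M@(o-[pose[0],pose[1],0]);dd=D@M.T
        for x0,x1,y0,y1,z0,z1 in boxes:
            a1=(np.array([x0,y0,z0])-oo)/dd;a2=(np.array([x1,y1,z1])-oo)/dd
            tn=np.minimum(a1,a2).max(1);tf=np.maximum(a1,a2).min(1);T=np.where(tn<tf,np.minimum(T,tn),T)
        return T
    T0=cast(fx,[b[:4]+(0,b[4]) for b in FIX]+[(-30,80,-31,29,12,56)],-o[2]/D[:,2])
    def ren(p): return cast(p[:3],[(-75,75,-20,20,p[3],p[3]+8)],T0).reshape(v1-v0,ss,u1-u0,ss).mean((1,3))
    x0=np.array([*tcp,101.7,zk])
    def cost(p):
        e=ren(p)-dm; return np.minimum(abs(e),8)[(dm>0)&(e<25)].mean()
    for k in range(3):
        s=np.array([x0]+[x0+np.eye(4)[i]*[3,3,2,2][i]*(-1)**k for i in range(4)])
        x0=minimize(cost,x0,method="Nelder-Mead",options=dict(initial_simplex=s,xatol=.03,fatol=1e-4,maxiter=300)).x
    q=x0; a=np.radians(fx[2]); dx=q[:2]-fx[:2]
    print("keeper",q.round(2),"in fixture",round(np.cos(a)*dx[0]+np.sin(a)*dx[1],2),round(-np.sin(a)*dx[0]+np.cos(a)*dx[1],2),"yaw-90",round(q[2]-fx[2]-90,2),"cost",round(cost(q),3))
fitk(np.load("side7.npy"),(595.3,1),97)
E
python3 kf.py; python3 -c "
from h import *
delta((595.1,3.2,101),-78.32)"
```

```text
keeper [597.67   0.83 101.14  96.04] in fixture 44.84 33.12 yaw-90 -0.58 cost 2.702
TCP [595.4   2.5 111.1] head -78.33 z [ 0.001  0.    -1.   ]
turn deg [-0.07 -0.   -0.01]
shift after turn [-0.7  0.1 10.1]
```

```bash
python3 -m creep '-0.8 0.6 4 0 0 0;0 0 4 0 0 0;0 0 0 0 0 0;0 0 0 0 0 0' | egrep 'eef|contact'
for i in 1 2 3 4; do python3 -m creep '0 0 1.5 0 0 0;0 0 0 0 0 0;0 0 0 0 0 0'| egrep 'eef|contact'; done
```

```text
eef_pos: [0.5939, 0.0035, 0.102]
contact_force: [-0.5, 0.7, -2.9]
eef_pos: [0.5941, 0.0036, 0.1008]
contact_force: [0.8, 0.3, -3.4]
eef_pos: [0.5941, 0.0036, 0.0992]
contact_force: [0.2, 0.2, -3.5]
eef_pos: [0.594, 0.0036, 0.0976]
contact_force: [0.0, -0.3, -4.3]
eef_pos: [0.5941, 0.0036, 0.0962]
contact_force: [-0.4, 0.5, -3.3]
```

```bash
for i in 1 2 3 4 5 6; do python3 -m creep '0 0 1.5 0 0 0;0 0 0 0 0 0;0 0 0 0 0 0'| egrep 'eef|contact'; done
```

```text
eef_pos: [0.594, 0.0036, 0.0947]
contact_force: [-0.6, 0.5, -3.9]
eef_pos: [0.594, 0.0036, 0.0932]
contact_force: [0.5, -0.2, -3.7]
eef_pos: [0.5941, 0.0036, 0.0917]
contact_force: [1.3, 0.8, -3.5]
eef_pos: [0.594, 0.0036, 0.0902]
contact_force: [0.1, -0.6, -4.9]
eef_pos: [0.594, 0.0036, 0.0887]
contact_force: [-0.9, -0.1, -3.9]
eef_pos: [0.594, 0.0036, 0.0872]
contact_force: [-0.2, -0.7, -2.7]
```

```bash
for i in 1 2 3 4 5; do python3 -m creep '0 0 1.5 0 0 0;0 0 1.5 0 0 0;0 0 0 0 0 0;0 0 0 0 0 0'| egrep 'eef|contact'; done
python3 -c "
from h import *
p,d=read_camera('side');cv2.imwrite('pics/side8.png',p)
cv2.imwrite('pics/g8.png',cv2.resize(p[190:280,260:380],(520,390),interpolation=cv2.INTER_CUBIC))"
```

```text
eef_pos: [0.594, 0.0036, 0.0841]
contact_force: [-0.1, -0.0, -3.9]
eef_pos: [0.594, 0.0036, 0.0811]
contact_force: [0.3, 1.1, -4.0]
eef_pos: [0.594, 0.0036, 0.0781]
contact_force: [-0.2, -0.3, -3.3]
eef_pos: [0.594, 0.0036, 0.0752]
contact_force: [-1.4, -0.0, -3.6]
eef_pos: [0.594, 0.0036, 0.0722]
contact_force: [0.4, -0.3, -3.7]
```

View pics/g8.png

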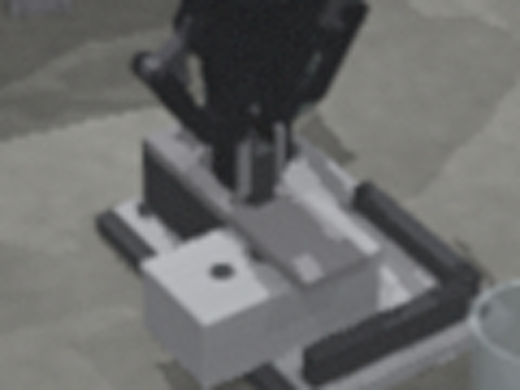

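The keeper is threaded over stud and pin, about 1 mm above the riser, its nose over the ingot at (330,245). Touch down and let go.

```bash
for i in 1 2 3; do python3 -m creep '0 0 0.8 0 0 0;0 0 0 0 0 0;0 0 0 0 0 0'| egrep 'eef|contact'; done
```

```text
eef_pos: [0.5941, 0.0036, 0.0715]
contact_force: [-0.9, -0.7, -3.9]
eef_pos: [0.5942, 0.0037, 0.0708]
contact_force: [1.2, -0.5, -3.3]
eef_pos: [0.5943, 0.0036, 0.0707]
contact_force: [-3.7, -0.3, 5.1]
```

```bash
python3 -m creep '0 0 0 0 0 0;0 0 0 0 0 0;0 0 0 0 0 0;0 0 0 0 0 0;0 0 0 0 0 0;0 0 0 0 0 0;0 0 0 0 0 0' -1
python3 -m creep '0 0 -5 0 0 0;0 0 -15 0 0 0;0 0 -30 0 0 0;0 0 -35 0 0 0;0 0 -35 0 0 0;0 0 -30 0 0 0;0 0 0 0 0 0'
python3 -m creep '35 0 0 0 0 0;35 0 0 0 0 0;35 0 0 0 0 0;35 0 0 0 0 0;35 0 0 0 0 0;35 0 0 0 0 0;35 0 0 0 0 0;35 0 0 0 0 0;0 0 0 0 0 0;0 0 0 0 0 0'
python3 - <<'E'
from h import *
o=[]
for n in("top","side"):
    p,d=read_camera(n);cv2.imwrite(f"pics/{n}9.png",p);o.append(p)
    C=cloud(n,d)*1000;c,M=(((558.7,-37.1) if n=="top" else (560.5,-40.7)),np.array([[.979,-.2025],[.2025,.979]]))
    f=(C[...,:2]-c)@M
    for nm,(x0,x1,y0,y1) in dict(nose=(28,58,-36,15),mid=(28,58,50,60),tail=(28,58,103,107),ingot=(-20,18,-22,20),ingot2=(68,76,-22,20)).items():
        m=(f[...,0]>x0)&(f[...,0]<x1)&(f[...,1]>y0)&(f[...,1]<y1)&(C[...,2]>30);print(n,nm,np.median(C[m][:,2]).round(1),m.sum())
cv2.imwrite("pics/g9.png",np.hstack([cv2.resize(o[0][185:275,265:385],(400,300),interpolation=cv2.INTER_CUBIC),cv2.resize(o[1][190:280,260:380],(400,300),interpolation=cv2.INTER_CUBIC)]))
E
```

```text
t: 25.45
eef_pos: [0.5942, 0.0036, 0.0699]
tcp_rot: [2.437, -1.983, 0.0]
contact_force: [0.4, 0.4, 0.5]
grip_width: 0.0851
finger_force: 0.0
t: 26.03
eef_pos: [0.5974, 0.0039, 0.2277]
tcp_rot: [-2.432, 1.976, -0.012]
contact_force: [0.9, 0.2, 1.4]
grip_width: 0.0853
finger_force: 0.0
t: 26.87
eef_pos: [0.6506, -0.2726, 0.219]
tcp_rot: [2.433, -1.986, -0.002]
contact_force: [0.2, 0.4, 0.6]
grip_width: 0.0853
finger_force: 0.0
top nose 658.1 1102
top mid 65.2 61
top tail 67.2 25
top ingot 679.6 1465
top ingot2 626.6 193
side nose 62.7 254
side mid 63.0 28
side tail 63.4 14
side ingot 55.1 215
side ingot2 55.2 27
```

View pics/g9.png

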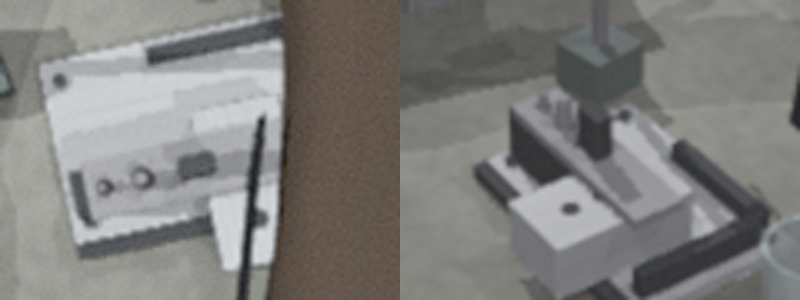

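The keeper sits level on the riser, with stud and pin through its holes at (142,178) and (104,187) and the nose over the ingot. The gripper is clear.

```bash
python3 -c "
from workcell import job_done
print(job_done())"
```

```text
the job is handed in; nothing more can be done
None
```

The job is handed in at about 27 s of robot time: the ingot was tipped over the fence and lies flat, dotted face up, with its foot end about 29 mm out over the fence, and the keeper sits level and fully down on the riser over stud and pin, its nose over the ingot, released.

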